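# Free the unmarked clamp nut and lock the specimen holder onto the microscope stage

## Robot

A 6-joint arm with a two-finger parallel gripper is mounted at the origin on the work surface. World frame = base frame: x ahead of the robot, y to its left, z up, the work surface at z = 0. Lengths are in mm, angles in rad, forces in N, time in s.
With the tool pointing down it reaches from about 350 to 975 mm from the base axis. Payload 7.1 kg.
Tool frame: the origin (TCP) lies midway between the tips of the shut fingers; the grasp point (between the pads) lies 19 mm behind it (ctrl.grasp_offset is the distance from the TCP to the grasp point, in mm); z points along the fingers, y is the line along which they close (so a half turn about z gives the same grasp; the last joint's range is limited). The gripper opens to 88 mm and grips with 3 to 60 N. Pads are 20 mm wide; open, the fingers measure 115 mm over their backs; the gripper's body (75 mm by 178 mm) begins 61 mm behind the grasp point.
Start: joints at [-1.232, 0.423, 1.63, -0, 1.089, -0.019], TCP at [218.901, -585.395, 222.675] pointing down, gripper open.
Joint ranges: [-3, 3], [-0.9, 2.11], [0.09, 2.58], [-1.31, 4.45], [0.11, 2.69], [-2.54, 2.54]. Speed limits (rad/s): [2.39, 2.39, 3.01, 3.14, 3.14, 3.14].

## Interface

Orientations are given as a rotation vector (axis times angle).
In Python, from workcell import sensors, viewer, ctrl gives the robot as it stands. The module is installed in compiled form; this text tells all that it offers.
- The arm moves only by the shell command python3 -m handwheel 'ROWS'. ROWS is JSON, a list of rows, each a list of 7 numbers: the shift along the tool's x, y, z in mm, then the turn, a rotation vector about the tool's x, y, z in rad, then the closure, from 0 (fully open) to 1 (shut). In form: [[x, y, z, rx, ry, rz, jaw], ...]. A call has 1 to 10 rows; each row shifts and turns the commanded pose from where the row before left it, along the tool's axes as they then stand; what a row does not reach is not made up. A row lasts 1/8 s, in which the tool goes at most 62.5 mm and 10.7 degrees, less where a joint would pass 70% of its speed; a pose out of reach is approached as far as the arm can. A call is refused whole if a number of a shift passes 62.5 or a number of a turn 0.188, either way. A call with a gripper value outside its range is refused whole. The fingers move at their own pace and stop on an object; the grip force is fixed at half the most. Time passes only in rows, so rows that do not move let the fingers close. It gives the time, the measured TCP pose, the force, the opening and the grip force at its end, in the units of the state.
- sensors.get_obs(): the state, without advancing time (a new reading comes with each control period).
- viewer.get_image(name): name is "scene" or "top" or "wrist"; returns a dict with "frame" (384x512x3 uint8, blue, green, red), "fov_y" (degrees; the focal length in pixels is half the picture's height over the tangent of half this angle, whatever the lens; pixels are square), "cx", "cy" (the principal point, pixels), "R" (3x3) and "t" (3): a world point X has camera coordinates R X + t. Camera axes: x right, y down, z forward; pixel columns grow to the right and rows downward; lengths in mm; the calibration is good to about 2 mm. A picture is of the moment at which its call begins. There is no depth.
- ctrl.close_job(): hands the job in; it is judged then, once.
The state is a dict: "t": time; "qpos": joint angles; "qvel": joint speeds; "joint_torque": joint torques, N m; "ee_pos": TCP position; "orientation": TCP orientation; "ft_force": force on the tool from outside, world axes, zero at the start; "moment": the same for the moment, N m; "width": finger opening in mm; "grasp_force": force on a finger pad.
Only numpy, scipy, OpenCV 4.12 (cv2) and the standard library are available. Lean on these libraries where they do the work, as an engineer would, in place of code of your own. Each camera call takes 0.05 s, during which the arm holds its last target. There are 200 camera calls.

## Task

The clamp lever on the microscope stage is done up tight across the seat, and its nut may have a right-hand or a left-hand thread: feel gently which way it gives without forcing it, and swing it well clear to that side, about 65 degrees. Then lower the specimen holder plate flat onto the stage with its keyholes over the two screw heads, slide it along until the screws reach the ends of the narrow slots, and let go of it. Leave the lever clear, and do not disturb the brass objective, the green slide box or the amber jar.

Things in the scene. Friction and masses are not known exactly. Their poses are not given: they have to be found in the camera images.
- stage: Dark steel stage block fixed to the bench, 150 (x) x 180 (y) x 25 mm high; origin at the centre of its underside. On top, two shoulder screws at x = +-30, y = -45 mm: shank 6 mm, flat head 14 mm in diameter, 6.5 to 10.5 mm above the block's top. At x = 0, y = +45 mm a round grey clamp housing (diameter 78, 25 mm high) carries the lever.
- seat (a point): Point on the stage's top face midway between the two screws, where the holder plate is to lie; axes as the stage: the screws lie along its x axis, 30 mm either side.
- lever_axis (a point): Point on the lever's upright turning axis at the height of the middle of the lever's knob (65 mm above the bench); axes as the stage.
- lever_knob (a point): Centre of the upright black knob at the end of the red clamp lever, 78 mm from the turning axis (at the start towards stage -y). The knob is 16 mm in diameter, 51 to 79 mm above the bench; the red bar below it is 14 mm wide, 51 to 61 mm above the bench. Free space beside it and below down to the screw heads.
- lever (a joint): Angle of the clamp lever, rad: 0 (within 0.05) at the start, knob over the seat; positive is counter-clockwise from above, knob towards the stage's +x; ends at +-1.4. Loosening, it turns with steady friction (3 N at the knob) and stays where left; tightening, it stops dead within 0.1 rad, and over 40 N is forcing. Which way loosens changes from run to run and cannot be seen.
- holder_grip (a point): Centre of the blue grip bar, 14 (plate x) x 40 (y) x 30 mm high, upright on the loose 150 g aluminium holder plate, 120 x 70 x 4.5 mm, that starts flat on the bench; this point is 19.5 mm above the plate's underside and 3 mm to +x of its centre. Keyholes on plate y = 0, from this point: entry holes 20 mm wide at x = -24 and +36 mm.
- holder_nose (a point): Point on the plate's top near its +x end, marked by a red stripe, 52 mm from the bar's centre along plate x. From each entry hole a 9 mm wide slot runs towards plate -x, so once down the plate slides 19 mm (19.5 at most) towards its own +x, this nose leading. The plate fits either way round.
- objective: Brass microscope objective standing on the bench, diameter 29 mm, 42 mm high; bystander. Origin at the centre of its underside.
- slide_box: Green slide box, 85 x 100 x 34 mm; bystander. Origin at the centre of its underside.
- jar: Amber jar with a lid, diameter 48 mm, 70 mm high; bystander. Origin at the centre of its underside.
Mind the look-alikes: they are no part of the job. Of the things shaped like the part that bears holder_grip, the aluminium one is meant.

How it is judged (in metres and radians):
On the way:
1. the clamp lever is turned at least 0.95 rad in its loosening direction ((value of joint lever above 0.95 rad or value of joint lever below -0.95 rad)), for 0.2 s.
At the end, for the whole second after the job is handed in: Lever still at least 0.9 rad from its start and at rest; plate flat on the stage (height within 2.5 mm, tilt under 0.04 rad), under both screw heads, bar centre 8 to 16 mm from mid-seat towards the plate's nose (13.5 at the slot ends), within 4 mm of the screws' line; let go ((value of joint lever above 0.9 rad or value of joint lever below -0.9 rad) and ((x of holder_grip in the frame of stage between 0.008 and 0.016 m and x of holder_nose in the frame of stage above 0.04 m) or (x of holder_grip in the frame of stage between -0.016 and -0.008 m and x of holder_nose in the frame of stage below -0.04 m)) and y of holder_grip in the frame of stage between -0.049 and -0.041 m and z of holder_grip in the frame of stage between 0.042 and 0.047 m and angle between holder_grip's own z axis and vertical below 0.04 rad and velocity of joint lever between -0.05 and 0.05 rad/s); the robot touches nothing.
It fails at once if the clamp lever is forced with more than 40 N (contact force between lever and the fingers above 40 N or contact force between lever and the arm above 40 N or contact force between lever and holder above 40 N).
It fails at once if the brass objective is disturbed by more than 20 mm or tipped over (distance of objective from where it was at the start of the episode above 0.02 m or angle between objective's own z axis and vertical above 0.5 rad).
It fails at once if the slide box is disturbed by more than 20 mm (distance of slide_box from where it was at the start of the episode above 0.02 m).
It fails at once if the amber jar is disturbed by more than 20 mm or tipped over (distance of jar from where it was at the start of the episode above 0.02 m or angle between jar's own z axis and vertical above 0.5 rad).
It also fails if it takes over 61 s, if anything falls off the work surface, if the arm or the gripper's body presses on something with over 40 N, if the wrist force passes 120 N, or if a joint passes its speed limit or range.

## Working session

There is one attempt and no reset: what is moved stays moved. The work goes in short steps, Python scripts to look and compute and a shell command to move; the robot and the scene stay as the last step left them, time stands still between calls to the robot, and variables do not carry over. Pictures are saved under pics/ and viewed, at most 10 in all, crops included, and the job is handed in when it is done.

```bash
mkdir -p pics
cat > h.py <<'E'
import numpy as np,cv2
from workcell import sensors,viewer,ctrl
from scipy.spatial.transform import Rotation as Ro
def cam(n):
    d=viewer.get_image(n); d['f']=192/np.tan(np.radians(d['fov_y'])/2); return d
def ray(d,u,v,z):
    R=np.array(d['R']);t=np.array(d['t']); c=-R.T@t
    w=R.T@np.array([(u-d['cx'])/d['f'],(v-d['cy'])/d['f'],1]); return c+w*(z-c[2])/w[2]
def proj(d,X):
    p=np.array(d['R'])@np.array(X)+np.array(d['t']); return p[:2]/p[2]*d['f']+[d['cx'],d['cy']]
E
python3 - <<'E'
from h import *
import pickle
ds={n:cam(n) for n in("scene","top","wrist")}
pickle.dump(ds,open('d0.pkl','wb'))
cv2.imwrite('pics/top.png',cv2.resize(ds['top']['frame'],(800,600),interpolation=3))
cv2.imwrite('pics/scene.png',cv2.resize(ds['scene']['frame'],(800,600),interpolation=3))
o=sensors.get_obs();print(o)
for n,d in ds.items(): print(n,-np.array(d['R']).T@d['t'],d['fov_y'],np.round(d['R'],2).tolist())
E
```

```text
{'t': 0.15, 'qpos': array([-1.23199517e+00,  4.23679595e-01,  1.63046617e+00, -2.38980241e-05,
        1.08859881e+00, -1.89805193e-02]), 'qvel': array([-0.00141651, -0.0010721 , -0.00350495, -0.00173932,  0.00054875,
        0.00212261]), 'joint_torque': array([ 1.15890753e-04, -5.44986141e+01, -2.73919737e+01,  6.44447026e-02,
        2.04437622e-02, -6.75325805e-05]), 'ee_pos': array([ 218.76644709, -585.02504523,  222.09031471]), 'orientation': array([-3.09033917e+00, -5.58824798e-01,  3.20824182e-04]), 'ft_force': array([ 0.02532966,  0.53689727, -0.06084571]), 'moment': array([-0.0020356 , -0.03863981, -0.04628771]), 'grasp_force': 0.0, 'width': 87.54356377541968}
scene [1192.58191781  -29.8881979   492.66686778] 50.25957736565469 [[0.18, 0.98, -0.01], [0.53, -0.11, -0.84], [-0.83, 0.14, -0.54]]
top [486.67443102  72.31292875 942.92811871] 52.82352184447336 [[-0.02, -1.0, -0.02], [-1.0, 0.02, -0.07], [0.08, 0.02, -1.0]]
wrist [ 291.95843629 -557.0557375   384.92031193] 64.41323918089827 [[0.35, -0.94, -0.0], [-0.9, -0.34, 0.29], [-0.27, -0.1, -0.96]]
```

View pics/top.png

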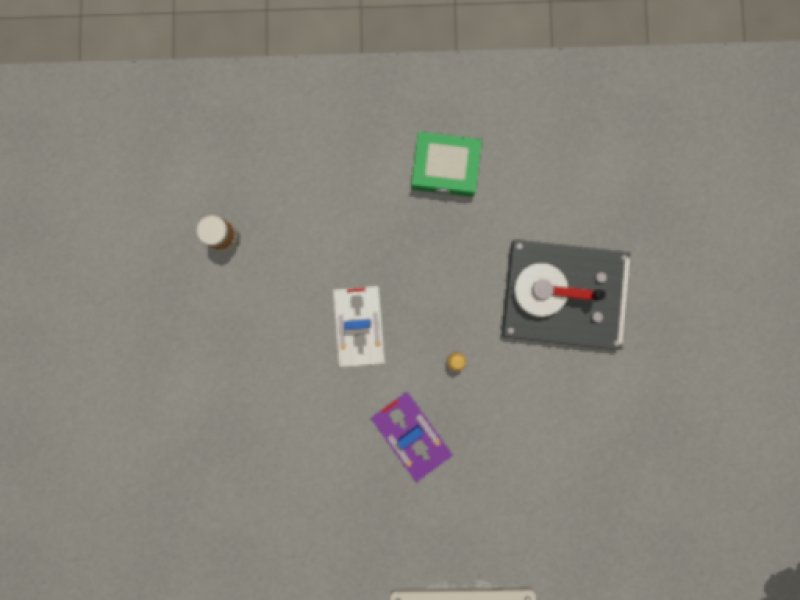

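View pics/scene.png

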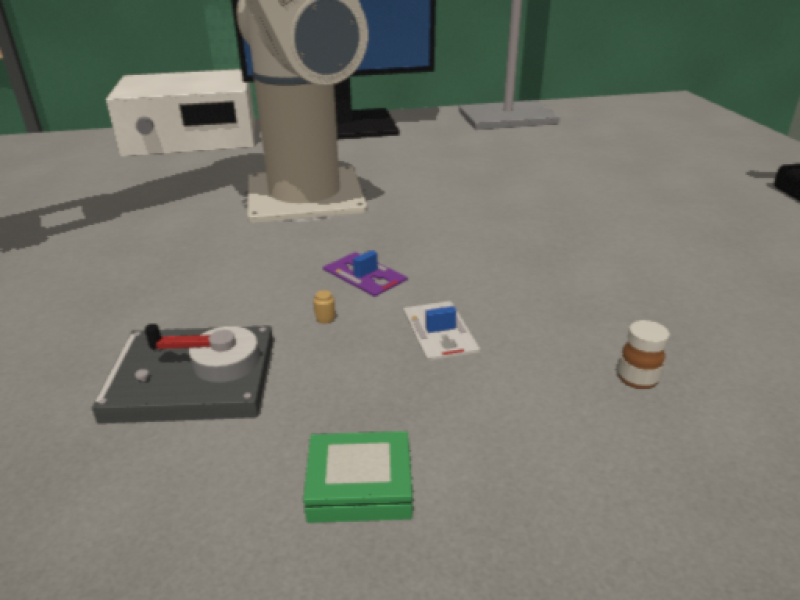

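Scene (800x600 pixels): there are two keyhole plates, a silver-white one at top (358,327) and a purple one at (411,437). The aluminium one meant should be the silver-white plate. The stage is at (567,294) with the knob at (598,294), the objective at (456,362), the box at (447,163) and the jar at (213,232). I'll confirm with one enlarged crop.

Run:
```python
from h import *
import pickle
ds=pickle.load(open('d0.pkl','rb'));f=ds['top']['frame']
a=f[178:242,205:285]; b=f[148:228,315:410]
cv2.imwrite('pics/crop.png',np.hstack([cv2.resize(a,(400,320),interpolation=2),cv2.resize(b,(380,320),interpolation=2)]))
```

```text
(no output)
```

View pics/crop.png

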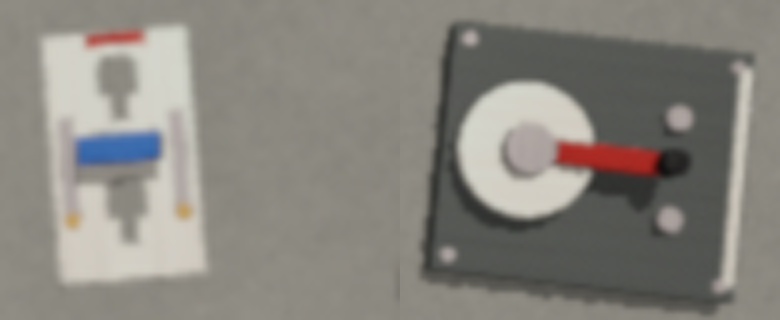

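The crop confirms that the left plate is bare silver aluminium, with its nose stripe at (115,38) and blue bar top at (118,147). The screw heads are at (679,117) and (669,219), and the knob is at (672,162).

Run:
```python
from h import *
import pickle
d=pickle.load(open('d0.pkl','rb'))['top']
A=lambda u,v,z:ray(d,205+u/5-.4,178+v/5-.4,z)[:2]
B=lambda u,v,z:ray(d,315+(u-400)/4-.4,148+v/4-.4,z)[:2]
P=[A(*p,4.5) for p in((40,36),(188,26),(208,270),(60,284))]
c=np.mean(P,0);ax=(P[0]+P[1]-P[2]-P[3])/2
print('plate c',c,'len',np.linalg.norm(ax),'w',np.linalg.norm(P[0]-P[1]),'ang',np.degrees(np.arctan2(ax[1],ax[0])))
print('bar top',A(118,147,34.5),'stripe',A(115,38,4.5))
s1,s2=B(679,117,35.5),B(669,219,35.5);e=s1-s2
print('screws',s1,s2,np.linalg.norm(e),'ang',np.degrees(np.arctan2(e[1],e[0])),'mid',(s1+s2)/2)
S=[B(*p,25) for p in((452,22),(755,55),(728,303),(425,270))]
print('stage c',np.mean(S,0),np.linalg.norm(S[0]-S[1]),np.linalg.norm(S[1]-S[2]))
e=(S[0]+S[1]-S[2]-S[3])/2;print('stage ang',np.degrees(np.arctan2(e[1],e[0])))
print('knob',B(672,162,79),'hub',B(529,148,62))
g=lambda u,v,z:ray(d,u/1.5625,v/1.5625,z)[:2]
print('obj',g(456,360,42),'jar',g(213,230,70),'box',g(447,163,34),'purple',g(411,437,34))
```

```text
plate c [505.86265226 147.75484103] len 119.7052528367244 w 72.43854912145241 ang 3.7188709979685837
bar top [508.31608648 148.07736061] stripe [562.15415425 151.18413946]
screws [ 570.99651025 -219.53039541] [ 511.42199419 -210.97736852] 60.185357294539095 ang -8.170043789560689 mid [ 541.20925222 -215.25388196]
stage c [ 546.58912952 -169.13960772] 180.18706884860006 148.01291058598963
stage ang -8.552507248950082
knob [ 541.89656356 -200.50654992] hub [ 552.77347539 -125.39877853]
obj [450.90758592   0.92740371] jar [649.10497041 354.06205273] box [750.6974545    5.50594675] purple [338.52695197  70.07933736]
```

```bash
cat >> h.py <<'E'
def go(x,y,z,ang):
    "tool-axes shift and turn from the measured pose to TCP (x,y,z), tool down, tool y at ang deg"
    o=sensors.get_obs();R=Ro.from_rotvec(o['orientation'])
    a=np.radians(ang);Y=np.array([np.cos(a),np.sin(a),0]);Z=np.array([0,0,-1.])
    T=Ro.from_matrix(np.c_[np.cross(Y,Z),Y,Z])
    dp=np.array([x,y,z])-o['ee_pos']
    print('t',round(o['t'],2),'shift now',R.inv().apply(dp).round(1),'shift after turn',T.inv().apply(dp).round(1),'turn',(R.inv()*T).as_rotvec().round(3),'F',o['ft_force'].round(1),'w',round(o['width'],1),'pos',o['ee_pos'].round(1))
E
python3 -m handwheel '[[0,0,0,0,0,-0.178,0.65],[0,0,0,0,0,-0.178,0.65],[0,0,0,0,0,-0.178,0.65],[0,0,0,0,0,-0.178,0.65],[0,0,0,0,0,-0.178,0.65],[0,0,0,0,0,-0.178,0.65]]'
python3 -c "
from h import *
go(543,-203,150,-8.3)"
```

```text
t: 0.9
ee_pos: [218.8, -585.1, 222.3]
orientation: [-2.37, -2.061, -0.0]
ft_force: [0.1, 0.6, -0.6]
width: 32.1
grasp_force: 0.0
t 0.9 shift now [423.4 268.1  72.5] shift after turn [424.9 265.6  72.3] turn [-0.    -0.001  0.006] F [ 0.1  0.6 -0.6] w 32.1 pos [ 218.8 -585.1  222.3]
```

```bash
python3 -m handwheel '[[42,26,7,0,0,0,0.65],[42,26,7,0,0,0,0.65],[42,26,7,0,0,0,0.65],[42,26,7,0,0,0,0.65],[42,26,7,0,0,0,0.65],[42,26,7,0,0,0,0.65],[42,26,7,0,0,0,0.65],[42,26,7,0,0,0,0.65],[42,26,7,0,0,0,0.65],[42,26,7,0,0,0,0.65]]'
python3 -c "
from h import *
go(543,-203,150,-8.3)
d=cam('wrist');cv2.imwrite('pics/w1.png',cv2.resize(d['frame'],(800,600)))
import pickle;pickle.dump(d,open('d1.pkl','wb'))"
```

```text
t: 2.15
ee_pos: [537.7, -206.0, 152.3]
orientation: [-2.376, -2.055, 0.0]
ft_force: [0.6, -0.6, 0.1]
width: 31.0
grasp_force: 0.0
t 2.15 shift now [3.7 4.8 2.3] shift after turn [3.7 4.8 2.3] turn [-0. -0. -0.] F [ 0.6 -0.6  0.1] w 31.0 pos [ 537.7 -206.   152.3]
```

View pics/w1.png

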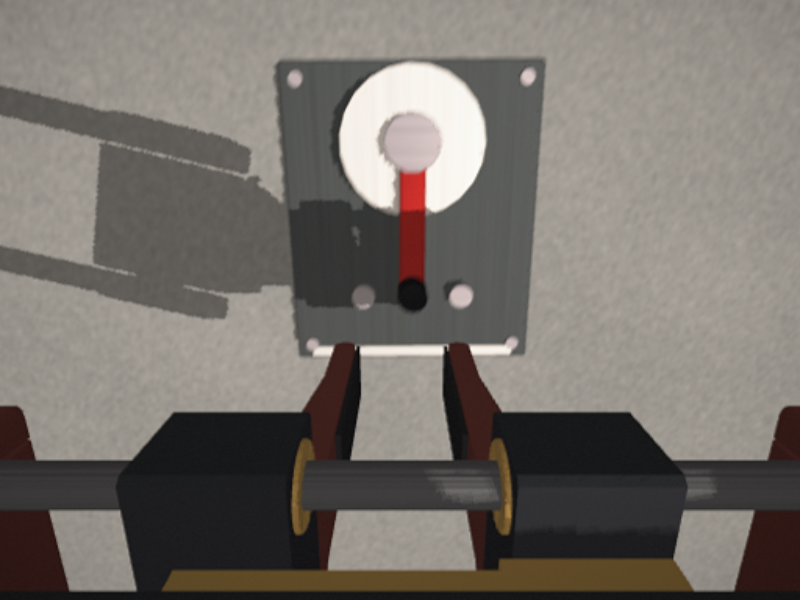

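The wrist view shows the knob top at (412,291), the hub at (412,141), the screws at (363,296) and (461,296), and the stage edges square to the tool.

```bash
python3 -c "
from h import *
import pickle
d=pickle.load(open('d1.pkl','rb'))
g=lambda u,v,z:ray(d,u/1.5625-.2,v/1.5625-.2,z)[:2]
k=g(412,291,79);s1,s2=g(363,296,35.5),g(461,296,35.5);e=s2-s1
print('knob',k,'hub',g(412,141,62),'screws',s1,s2,np.linalg.norm(e),np.degrees(np.arctan2(e[1],e[0])),(s1+s2)/2)
S=[g(*p,25) for p in((278,61),(545,58),(524,354),(300,356))];print('stage',np.mean(S,0),np.linalg.norm(S[0]-S[1]),np.linalg.norm(S[1]-S[2]))
for e in(S[1]-S[0],S[2]-S[3]):print(np.degrees(np.arctan2(e[1],e[0])))
go(*k,57,-8.3)"
```

```text
knob [ 543.73340989 -197.63093264] hub [ 554.29093008 -124.13214017] screws [ 512.62713971 -209.39372764] [ 572.23598109 -218.04763241] 60.23374501025718 -8.260387277724442 [ 542.4315604  -213.72068003]
stage [ 548.63636179 -169.1788762 ] 148.14318015445238 178.23580654455407
-7.6778567921878675
-7.70330184006407
t 2.2 shift now [ 4.8  2.4 94.7] shift after turn [ 5.   2.5 94.7] turn [ 0.001 -0.002  0.002] F [ 3.   2.  -0.8] w 30.7 pos [ 540.6 -202.2  151.7]
```

```bash
python3 -m handwheel '[[1.5,2.5,0,0,0,0,0.65],[0,0,40,0,0,0,0.65],[0,0,40,0,0,0,0.65],[0,0,14,0,0,0,0.65],[0,0,0,0,0,0,0.65],[0,0,0,0,0,0,0.65]]'
python3 -c "
from h import *
go(543.7,-201,57,-8.1)"
```

```text
t: 2.95
ee_pos: [540.3, -207.0, 60.0]
orientation: [2.376, 2.053, 0.001]
ft_force: [-0.0, 0.2, 0.0]
width: 30.5
grasp_force: 0.0
t 2.95 shift now [6.4 2.4 3. ] shift after turn [6.4 2.5 3. ] turn [ 0.002  0.001 -0.004] F [-0.   0.2  0. ] w 30.5 pos [ 540.3 -207.    60. ]
```

```bash
python3 -m handwheel '[[6,2.5,2,0,0,0,0.65],[0,4,0,0,0,0,0.65],[0,0,0,0,0,0,0.65]]'; for i in 1 2 3; do python3 -m handwheel '[[0,1.5,0,0,0,0,0.65],[0,0,0,0,0,0,0.65]]' | grep -E 'pos|force'; done
```

```text
t: 3.32
ee_pos: [547.6, -201.2, 57.2]
orientation: [2.375, 2.055, 0.001]
ft_force: [-1.1, 0.1, 0.5]
width: 30.8
grasp_force: 0.0
ee_pos: [548.4, -201.5, 56.7]
ft_force: [0.4, 0.2, -1.0]
grasp_force: 0.0
ee_pos: [550.0, -201.8, 56.7]
ft_force: [0.1, 0.2, 0.9]
grasp_force: 0.0
ee_pos: [551.1, -201.9, 56.6]
ft_force: [-1.5, -0.3, 2.1]
grasp_force: 0.5
```

```bash
for i in 1 2 3; do python3 -m handwheel '[[0,1.2,0,0,0,0,0.65],[0,0,0,0,0,0,0.65]]' | grep -E 'pos|force'; done
```

```text
ee_pos: [552.1, -202.1, 56.6]
ft_force: [-3.2, -0.5, 1.7]
grasp_force: 1.3
ee_pos: [553.6, -202.4, 56.6]
ft_force: [-2.6, -2.4, 1.1]
grasp_force: 1.3
ee_pos: [555.0, -202.5, 56.6]
ft_force: [-2.3, -2.2, -0.2]
grasp_force: 1.1
```

```bash
for i in 1 2 3 4 5; do python3 -m handwheel '[[0,1.5,0,0,0,0,0.65],[0,0,0,0,0,0,0.65]]' | grep -E 'pos|ft_force'; done
```

```text
ee_pos: [556.5, -202.6, 56.6]
ft_force: [-1.8, -0.7, -0.0]
ee_pos: [558.0, -202.8, 56.6]
ft_force: [-2.7, -0.7, -0.4]
ee_pos: [559.4, -203.0, 56.6]
ft_force: [-3.3, -0.6, -0.2]
ee_pos: [560.9, -203.2, 56.7]
ft_force: [-2.6, -1.2, 0.6]
ee_pos: [562.4, -203.4, 56.7]
ft_force: [-2.4, -0.1, -0.4]
```

Over about 11 mm the lever turned at a steady 3 N or so, well past the 0.1 rad dead stop. It loosens counter-clockwise (+), so I'm swinging it that way.

```bash
python3 -m handwheel '[[1.9,7.8,0,0,0,-0.12,0.65],[1.8,7.8,0,0,0,-0.12,0.65],[1.7,7.8,0,0,0,-0.12,0.65],[1.5,7.8,0,0,0,-0.12,0.65]]'
cat >> h.py <<'E'
def lev():
    o=sensors.get_obs();v=o['ee_pos'][:2]-[554.7,-125.2];a=np.radians(-8.1)
    s=np.array([v@[np.cos(a),np.sin(a)],v@[-np.sin(a),np.cos(a)]])
    y=Ro.from_rotvec(o['orientation']).apply([0,1,0])
    print('r',np.hypot(*s).round(1),'phi',np.arctan2(s[0],-s[1]).round(3),'yaw',(np.arctan2(y[1],y[0])-a).round(3),o['ft_force'].round(1))
E
python3 -c "
from h import *
lev()"
```

```text
t: 6.58
ee_pos: [592.8, -195.1, 56.5]
orientation: [-1.815, -2.563, -0.0]
ft_force: [-4.5, 0.8, -0.0]
width: 31.2
grasp_force: 1.5
r 79.6 phi 0.641 yaw 0.48 [-4.5  0.8 -0. ]
```

```bash
python3 -m handwheel '[[1.8,7.8,0,0,0,-0.12,0.65],[1.7,7.8,0,0,0,-0.12,0.65],[1.5,7.8,0,0,0,-0.11,0.65],[1.5,7.8,0,0,0,-0.11,0.65],[1.4,7.8,0,0,0,-0.11,0.65],[1.3,7.8,0,0,0,-0.1,0.65],[0,0,0,0,0,0,0.65],[0,0,0,0,0,0,0.65]]'
python3 -c "
from h import *
lev()"
```

```text
t: 7.58
ee_pos: [626.0, -161.5, 57.1]
orientation: [0.879, 3.014, 0.0]
ft_force: [-0.4, 0.1, 0.6]
width: 30.8
grasp_force: 0.0
r 80.0 phi 1.242 yaw 1.144 [-0.4  0.1  0.6]
```

```bash
python3 -m handwheel '[[0,-7,0,0,0,0,0.65],[0,0,-40,0,0,0,0.65],[0,0,-40,0,0,0,0.5],[0,0,-40,0,0,0.187,0.5],[0,0,0,0,0,0.187,0.5],[0,0,0,0,0,0.187,0.5],[0,0,0,0,0,0.187,0.5],[0,0,0,0,0,0.187,0.5]]'
python3 -c "
from h import *
d=cam('top');cv2.imwrite('pics/t2.png',cv2.resize(d['frame'][130:250,300:460],(800,600),interpolation=2))
go(470,135,170,3.7)"
```

```text
t: 8.57
ee_pos: [621.2, -167.8, 176.9]
orientation: [2.151, 2.289, 0.0]
ft_force: [-0.6, -0.0, -0.6]
width: 43.8
grasp_force: 0.0
t 8.62 shift now [ 310.7 -134.5    6.8] shift after turn [ 311.9 -131.5    6.9] turn [ 0.001  0.    -0.01 ] F [ 0.2 -0.7  0.6] w 43.7 pos [ 621.3 -167.8  176.9]
```

View pics/t2.png

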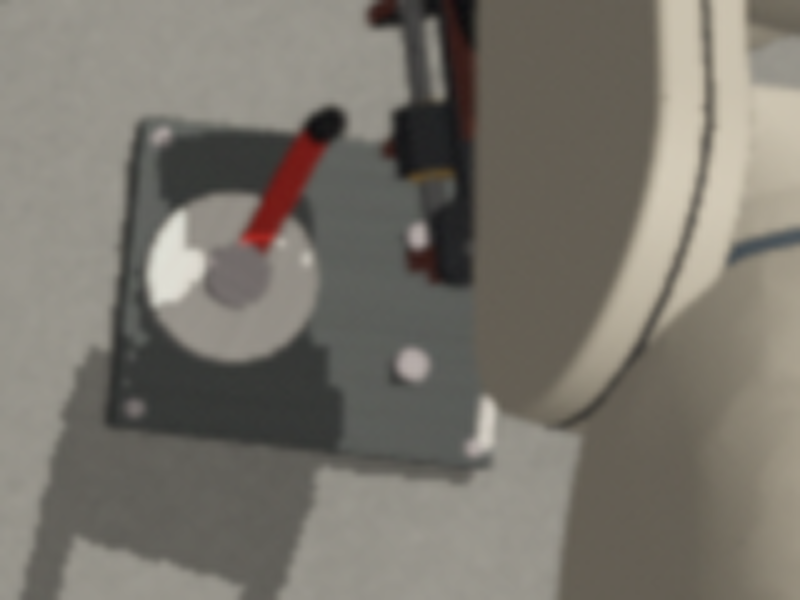

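The lever stands clear: its hub is at (238,275) and its knob at (325,125), about 65°. Next I'm moving to the plate.

```bash
python3 -m handwheel '[[44,-16,0,0,0,-0.01,0.5],[44,-16,0,0,0,0,0.5],[44,-16,0,0,0,0,0.5],[44,-16,0,0,0,0,0.5],[44,-16,0,0,0,0,0.5],[44,-16,0,0,0,0,0.5],[0,0,0,0,0,0,0.5],[0,0,0,0,0,0,0.5]]'
python3 -c "
from h import *
import pickle
d=cam('wrist');cv2.imwrite('pics/w2.png',cv2.resize(d['frame'],(800,600)))
pickle.dump(d,open('d2.pkl','wb'))
go(508.5,148,170,3.7)"
```

```text
t: 9.62
ee_pos: [505.6, 88.0, 177.0]
orientation: [2.128, 2.31, 0.001]
ft_force: [-0.3, -0.4, 0.1]
width: 43.5
grasp_force: 0.0
t 9.68 shift now [59.9  7.6  6.9] shift after turn [60.   6.7  6.9] turn [0.001 0.    0.016] F [ 0.  -0.1 -0.6] w 43.9 pos [505.7  87.7 176.9]
```

View pics/w2.png

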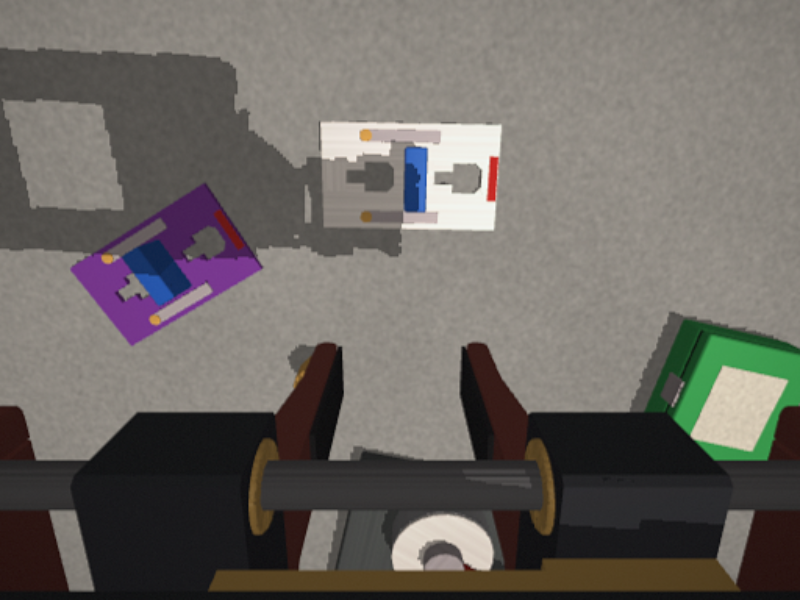

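The plate's corners are at (320,122), (501,125), (495,230) and (323,227), its bar top is around (416,180), and the nose stripe is at (492,179) to the right.

```bash
python3 -c "
from h import *
import pickle
d=pickle.load(open('d2.pkl','rb'))
g=lambda u,v,z:ray(d,u/1.5625-.2,v/1.5625-.2,z)[:2]
P=[g(*p,4.5) for p in((320,122),(501,125),(495,230),(323,227))];e=(P[1]+P[2]-P[0]-P[3])/2
print('plate',np.mean(P,0),np.linalg.norm(e),np.linalg.norm(P[0]-P[3]),np.degrees(np.arctan2(e[1],e[0])),'bar',g(415.5,180,34.5),'stripe',g(492,179,4.5))
b=g(415.5,180,34.5);go(*b,40,np.degrees(np.arctan2(e[1],e[0])))"
```

```text
plate [505.849678   149.20462966] 120.9423997264289 69.89911977124542 3.764561650921665 bar [508.83905737 149.65600716] stripe [562.13809533 152.92141684]
t 9.68 shift now [ 61.6   8.  136.9] shift after turn [ 61.7   7.2 136.9] turn [0.001 0.    0.015] F [ 0.  -0.1 -0.6] w 43.9 pos [505.7  87.7 176.9]
```

```bash
python3 -m handwheel '[[31,4,0,0,0,0.015,0.5],[31,3,0,0,0,0,0.5],[0,0,50,0,0,0,0.5],[0,0,50,0,0,0,0.5],[0,0,20,0,0,0,0.5],[0,0,0,0,0,0,0.5],[0,0,0,0,0,0,0.5]]'
python3 -c "
from h import *
go(508.8,149.5,16,3.75)"
```

```text
t: 10.55
ee_pos: [508.7, 150.3, 57.4]
orientation: [2.149, 2.291, 0.002]
ft_force: [0.4, 0.0, 0.4]
width: 44.1
grasp_force: 0.0
t 10.55 shift now [-0.8  0.  41.4] shift after turn [-0.8  0.1 41.4] turn [ 0.001 -0.    -0.001] F [0.4 0.  0.4] w 44.1 pos [508.7 150.3  57.4]
```

Grasping and lifting.

```bash
python3 -m handwheel '[[0,0,25,0,0,0,0.5],[0,0,16,0,0,0,0.5],[0,0,0,0,0,0,0.5],[0,0,0,0,0,0,1],[0,0,0,0,0,0,1],[0,0,0,0,0,0,1],[0,0,0,0,0,0,1]]'
python3 -c "
from h import *
go(508.8,149.5,16,3.75)"
```

```text
t: 11.42
ee_pos: [508.0, 151.0, 16.2]
orientation: [2.148, 2.292, 0.001]
ft_force: [-0.1, -0.7, 4.1]
width: 13.6
grasp_force: 30.0
t 11.43 shift now [-1.5  0.7  0.2] shift after turn [-1.5  0.7  0.2] turn [ 0.001 -0.    -0.   ] F [-0.1 -0.7  4.1] w 13.6 pos [508.  151.   16.2]
```

```bash
python3 -m handwheel '[[0,0,-30,0,0,0,1],[0,0,-40,0,0,0,1],[0,0,-40,0,0,0,1],[0,0,-10,0,0,0.1,1],[0,0,0,0,0,0.107,1],[0,0,0,0,0,0,1]]'
python3 -c "
from h import *
go(536.1,-213.2,130,-8.1)"
```

```text
t: 12.18
ee_pos: [507.2, 150.8, 135.8]
orientation: [-2.372, -2.059, 0.0]
ft_force: [-0.3, 0.5, -1.5]
width: 13.9
grasp_force: 30.0
t 12.18 shift now [-356.3   79.7    5.8] shift after turn [-356.3   79.9    5.8] turn [-0.  0.  0.] F [-0.3  0.5 -1.5] w 13.9 pos [507.2 150.8 135.8]
```

```bash
python3 -m handwheel '[[-35.6,8,0,0,0,0,1],[-35.6,8,0,0,0,0,1],[-35.6,8,0,0,0,0,1],[-35.6,8,0,0,0,0,1],[-35.6,8,0,0,0,0,1],[-35.6,8,0,0,0,0,1],[-35.6,8,0,0,0,0,1],[-35.6,8,0,0,0,0,1],[-35.6,8,0,0,0,0,1],[-35.6,8,0,0,0,0,1]]'
python3 -m handwheel '[[0,0,0,0,0,0,1],[0,0,0,0,0,0,1]]' >/dev/null
python3 -c "
from h import *
import pickle
d=cam('wrist');cv2.imwrite('pics/w3.png',cv2.resize(d['frame'],(800,600)))
pickle.dump((d,sensors.get_obs()),open('d3.pkl','wb'))
go(536.1,-213.2,130,-8.1)"
```

```text
t: 13.42
ee_pos: [535.9, -214.0, 135.1]
orientation: [-2.37, -2.061, 0.001]
ft_force: [-0.1, 0.6, -2.1]
width: 13.9
grasp_force: 30.0
t 13.72 shift now [-1.2  0.5  5.2] shift after turn [-1.2  0.5  5.2] turn [-0.001 -0.001  0.001] F [-0.2  0.1 -1. ] w 13.4 pos [ 535.8 -212.   135.2]
```

View pics/w3.png

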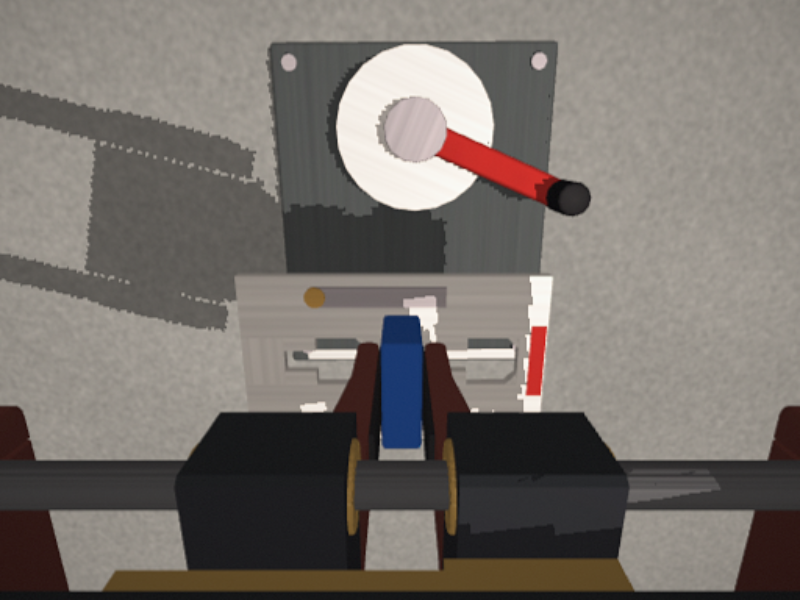

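The view shows the plate held level, with its far edge from (236,275) to (552,275), its near end hidden and the nose to the right. The stage's rear corners are at (271,43) and (557,41), the housing centre is at (415,127), and the lever is clear.

```bash
python3 -c "
from h import *
import pickle
d,o=pickle.load(open('d3.pkl','rb'))
g=lambda u,v,z:ray(d,u/1.5625-.2,v/1.5625-.2,z)
R=Ro.from_rotvec(o['orientation'])
T=lambda u,v,z:R.inv().apply(g(u,v,z)-o['ee_pos']).round(1)
print('plate edge',T(236,275,123.5),T(552,275,123.5),'bar far',T(401,316,153.5),'near',T(402,447,153.5))
print('corners',g(271,43,25),g(557,41,25),T(271,43,25),T(557,41,25)); print('housing',T(415,127,50),'hub',T(415,129,62),'knob',T(569,197,79))
"
```

```text
plate edge [ 33.3 -63.4  11.8] [33.4 56.2 11.7] bar far [ 27.5  -0.9 -18.3] near [-21.2  -0.5 -18.3]
corners [486.51082618 -71.98179699  25.        ] [633.05368388 -91.80121643  25.        ] [131.6 -68.3 110.4] [132.6  79.6 110.2]
housing [89.5  5.9 85.3] hub [88.1  5.6 73.3] knob [58.3 75.1 56.2]
```

Plate and seat agree within about 1 mm, so I'm lowering it straight down.

```bash
python3 -m handwheel '[[0,0,30,0,0,0,1],[0,0,30,0,0,0,1],[0,0,14,0,0,0,1],[0,0,0,0,0,0,1],[0,0,0,0,0,0,1],[0,0,0,0,0,0,1]]'
python3 -c "
from h import *
go(536,-212,41.2,-8.1)"
```

```text
t: 14.48
ee_pos: [537.1, -213.1, 62.8]
orientation: [2.372, 2.057, 0.001]
ft_force: [0.2, -0.3, -1.3]
width: 13.9
grasp_force: 30.0
t 14.47 shift now [ 1.  -1.2 21.6] shift after turn [ 1.  -1.2 21.6] turn [ 0.002  0.    -0.   ] F [ 0.2 -0.3 -1.3] w 13.9 pos [ 537.1 -213.1   62.8]
```

```bash
python3 -m handwheel '[[0.6,-0.8,8,0,0,0,1],[0,0,0,0,0,0,1],[0,0,0,0,0,0,1]]'; for i in 1 2 3 ; do python3 -m handwheel '[[0,0,2,0,0,0,1],[0,0,0,0,0,0,1]]'|grep -E 'pos|ft_f'; done
python3 -c "
from h import *
go(536,-212,41.2,-8.1)"
```

```text
t: 14.85
ee_pos: [535.5, -212.2, 53.6]
orientation: [-2.373, -2.058, 0.0]
ft_force: [-1.2, 0.0, -0.0]
width: 13.6
grasp_force: 30.0
ee_pos: [535.5, -212.2, 51.5]
ft_force: [0.5, 0.5, -0.4]
ee_pos: [535.5, -212.2, 49.5]
ft_force: [0.2, -0.2, -1.2]
ee_pos: [535.5, -212.1, 47.5]
ft_force: [-0.4, 0.8, -1.2]
t 15.6 shift now [0.2 0.5 6.3] shift after turn [0.2 0.5 6.3] turn [-0.    -0.    -0.001] F [-0.4  0.8 -1.2] w 13.4 pos [ 535.5 -212.1   47.5]
```

The underside is now below the screw head tops with no contact force, so the screws have entered the holes. I'm continuing down.

```bash
for i in 1 2 3 4 5; do python3 -m handwheel '[[0,0,1.4,0,0,0,1],[0,0,0,0,0,0,1]]'|grep -E 'pos|ft_f'; done
```

```text
ee_pos: [535.5, -212.2, 46.2]
ft_force: [0.1, -0.7, -1.5]
ee_pos: [535.5, -212.1, 44.8]
ft_force: [0.4, -0.4, -0.9]
ee_pos: [535.5, -212.1, 43.4]
ft_force: [1.2, 1.0, -0.9]
ee_pos: [535.6, -212.2, 42.0]
ft_force: [-0.1, 0.3, -0.7]
ee_pos: [535.7, -212.3, 41.2]
ft_force: [-1.1, 0.4, 5.2]
```

```bash
for i in 1 2 3 4 5; do python3 -m handwheel '[[0,2.5,0,0,0,0,1],[0,0,0,0,0,0,1]]'|grep -E 'pos|ft_f'; done
```

```text
ee_pos: [537.3, -212.4, 41.2]
ft_force: [-4.3, 1.1, 6.9]
ee_pos: [539.9, -212.8, 41.2]
ft_force: [-5.1, 0.1, 7.6]
ee_pos: [542.3, -213.1, 41.1]
ft_force: [-4.8, 0.9, 7.7]
ee_pos: [544.9, -213.5, 41.2]
ft_force: [-3.7, 0.4, 7.7]
ee_pos: [547.3, -213.9, 41.2]
ft_force: [-3.9, 0.8, 6.7]
```

```bash
for i in 1 2 3 4; do python3 -m handwheel '[[0,1.7,0,0,0,0,1],[0,0,0,0,0,0,1]]'|grep -E 'pos|ft_f'; done
```

```text
ee_pos: [548.8, -214.1, 41.2]
ft_force: [-4.4, 1.2, 8.6]
ee_pos: [550.5, -214.3, 41.1]
ft_force: [-5.9, 1.2, 7.6]
ee_pos: [552.2, -214.6, 41.2]
ft_force: [-4.5, 1.1, 8.4]
ee_pos: [553.9, -214.8, 41.2]
ft_force: [-5.0, 0.5, 8.1]
```

```bash
for i in 1 2 3; do python3 -m handwheel '[[0,0.8,0,0,0,0,1],[0,0,0,0,0,0,1]]'|grep -E 'pos|ft_f'; done
```

```text
ee_pos: [554.4, -214.9, 41.2]
ft_force: [-6.7, 0.6, 9.6]
ee_pos: [555.2, -215.0, 41.2]
ft_force: [-5.9, 0.9, 8.0]
ee_pos: [555.9, -215.1, 41.2]
ft_force: [-6.6, 0.9, 8.8]
```

```bash
for i in 1 2 3; do python3 -m handwheel '[[0,0.6,0,0,0,0,1],[0,0,0,0,0,0,1]]'|grep -E 'pos|ft_f'; done
```

```text
ee_pos: [555.9, -215.1, 41.2]
ft_force: [-9.0, 1.4, 11.4]
ee_pos: [555.9, -215.0, 41.2]
ft_force: [-10.3, 0.9, 12.2]
ee_pos: [556.0, -215.0, 41.1]
ft_force: [-11.8, 0.9, 13.6]
```

The position holds at 555.9 while the force rises, so the screws are at the slot ends. I'm releasing and lifting away.

```bash
python3 -m handwheel '[[0,-1.2,-0.3,0,0,0,1],[0,0,0,0,0,0,0.75],[0,0,0,0,0,0,0.75],[0,0,0,0,0,0,0.75],[0,0,0,0,0,0,0.75]]'
python3 -m handwheel '[[0,0,-20,0,0,0,0.75],[0,0,-40,0,0,0,0.75],[0,0,-40,0,0,0,0.75],[-40,0,-10,0,0,0,0.75],[-25,0,0,0,0,0,0.75],[0,0,0,0,0,0,0.75],[0,0,0,0,0,0,0.75]]'
python3 -c "
from h import *
import pickle
d=cam('wrist');cv2.imwrite('pics/w4.png',cv2.resize(d['frame'],(800,600)))
pickle.dump((d,sensors.get_obs()),open('d4.pkl','wb'))"
```

```text
t: 21.22
ee_pos: [557.8, -215.4, 40.9]
orientation: [2.373, 2.058, 0.0]
ft_force: [0.1, 0.8, -0.1]
width: 21.9
grasp_force: 0.0
t: 22.1
ee_pos: [548.4, -279.2, 151.5]
orientation: [-2.374, -2.058, -0.0]
ft_force: [0.6, 1.2, 0.1]
width: 22.3
grasp_force: 0.0
```

View pics/w4.png

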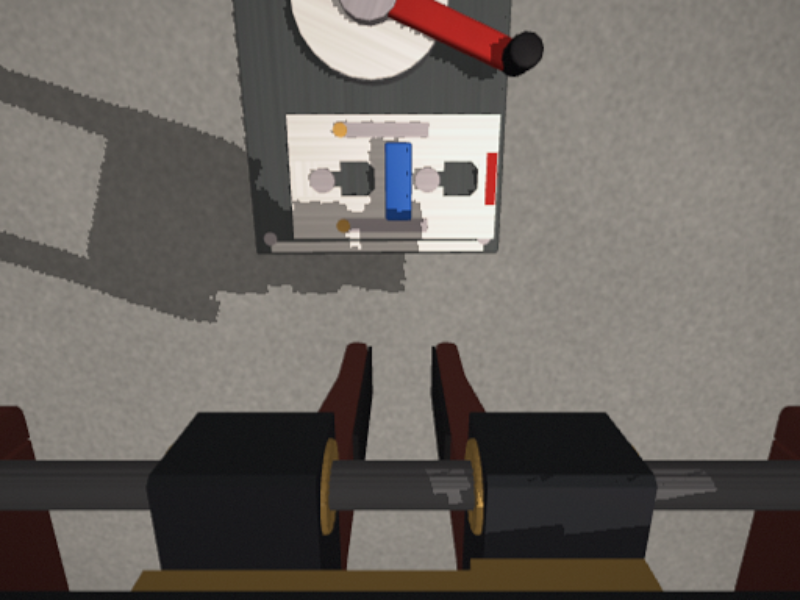

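The plate lies flat with both screw heads at (321,180) and (427,180), at the far ends of the slots. The bar at (398,180) is free, the lever is clear and the gripper touches nothing, so I'm handing it in.

```bash
python3 -c "
from h import *
print(ctrl.close_job())"
```

```text
the job is handed in; nothing more can be done
None
```

The job is handed in, though the hand-in returned no verdict: the lever loosened counter-clockwise and stands about 65° clear, the plate is flat with both screws at the slot ends and let go, and I did not touch the objective, slide box or jar.

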